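# Enable the laser with its key

## Robot

A 6-joint arm with a two-finger parallel gripper is mounted at the origin on a cart in front of the work surface, level with it; the furniture and walls round the work are solid. World frame = base frame: x ahead of the robot, y to its left, z up, the work surface at z = 0. Lengths are in m, angles in rad, forces in N, time in s.
With the tool pointing down it reaches from about 0.25 to 0.8 m from the base axis. Payload 8.5 kg.
Tool frame: the origin (TCP) lies at the very end of the fingers, on their centre line; the grasp point (between the pads) lies 19 mm behind it (ctrl.grip_point_offset is the distance from the TCP to the grasp point, in m); z points along the fingers, y is the direction in which the jaws open and shut (so a half turn about z gives the same grasp; the last joint's range is limited). The gripper opens to 85 mm and grips with 20 to 120 N. Pads are 22 mm wide; open, the fingers measure 114 mm over their backs; the gripper's body (76 mm by 85 mm) begins 54 mm behind the grasp point. The pads swing forward as they close: fully open they stand 13 mm farther back than shut.
Start: joints at [1.335, 0.238, -0.013, 1.319, 0, 1.571], TCP at [0.123, 0.51, 0.207] pointing down, gripper open.
Joint ranges: [-2.66, 2.66], [-1.03, 1.9], [-1.14, 1.46], [-1.82, 2.27], [-1.45, 1.34], [-3.14, 3.14]. Speed limits (rad/s): [2.22, 2.22, 2.79, 3.14, 3.14, 3.14].

## Interface

Orientations are given as a unit quaternion [x, y, z, w].
In Python, from bench import ctrl gives the robot as it stands.
- The arm moves only by the tool send_rows, never from a script. Its argument "motion" is one flat list of numbers, 7 for each row, row after row: the shift along the tool's x, y, z in cm, then the turn, a rotation vector about the tool's x, y, z in rad, then the finger opening in cm, from 0 to 8.54. A call has 1 to 20 rows; each row shifts and turns the commanded pose from where the row before left it, along the tool's axes as they then stand; what a row does not reach is not made up. A row lasts 1/8 s, in which the tool goes at most 62.5 mm and 10.7 degrees, less where a joint would pass 70% of its speed; a pose out of reach is approached as far as the arm can. A call with a gripper value outside its range is refused whole. The fingers move at their own pace and stop on an object; "force" is the grip in N (left out, the last holds). Time passes only in rows, so rows that do not move let the fingers close. It gives the time, the measured TCP pose, the force and the opening at its end, in the units of the state.
- ctrl.state(): the state, without advancing time (a new reading comes with each control period).
- ctrl.snapshot(name): name is "side" or "top" or "wrist"; returns a dict with "pixels" (400x640x3 uint8, blue, green, red), "fx", "fy", "cx", "cy" (pixels), "world_to_cam" (4x4, takes a point from world to camera coordinates); the wrist camera has in their place "tool_from_camera" (4x4, takes a point from camera to tool coordinates, whose origin is the TCP and whose axes are the flange's). Camera axes: x right, y down, z forward; pixel columns grow to the right and rows downward; lengths in m; the calibration is good to about 2 mm. A picture is of the moment at which its call begins: read the wrist's pose just before it. There is no depth.
- ctrl.close_job(): hands the job in, once; it reports no verdict.
The state is a dict: "t": time; "q": joint angles; "joint_velocities": joint speeds; "joint_efforts": joint torques, N m; "eef_pos": TCP position; "eef_rot": TCP orientation; "force": force on the tool from outside, world axes, zero at the start; "torque": the same for the moment, N m; "opening": finger opening in m.
Only numpy, scipy, OpenCV 4.12 (cv2) and the standard library are available. Lean on these libraries where they do the work, as an engineer would, in place of code of your own. Each camera call takes 0.05 s, during which the arm holds its last target.

## Task

Take the key with the round bow out of the key stand, push it fully home in the keyway of the key switch box, turn it clockwise all the way to on, and let go, leaving it in the switch. Leave the key with the square bow in the stand.

Things in the scene. Friction and masses are not known exactly. Their poses are not given: they have to be found in the camera images.
- round_key: Enable key, upright in one of the stand's two holes. Origin: tip of the flat steel blade (5 mm thick along x, 15 wide along y, tip 4 x 10); z up. Flange 24 x 32 mm, 46 to 50 mm above the tip, rests on the stand: lift 46 mm to clear it. On top a black disc bow on edge, 44 mm across, 10 mm thick along x, centre 74 mm above the tip: grip it there along x. 40 to 85 g. Fits either way round.
- square_key: Key to leave alone: same flange, square black bow 40 wide, 42 high, 10 mm thick, round 10 mm stem (does not fit). Origin: lower end of the stem; axes as the round key. The keys stand 76 mm apart, side by side along their y, in either order, in an aluminium bridge stand 178 x 60 mm, top 62 mm above the worktop.
- keyway (a point): Bottom of the keyway on the rotor's vertical axis, 12 mm above the worktop: a fully inserted tip rests here. y: along the slot (the key's y goes along it), x: across, both turn with the rotor. Mouth 26 x 33 mm, narrowing over 15 mm to 8 x 19, then straight; 40 mm deep. Steel rotor 52 mm across, rim 53 mm up, in a grey box 100 x 100 x 48 mm. Pointer on the rotor: +x, at a dot off, at a bar on.
- key_rotor (a joint): Angle of the switch's rotor, rad: 0 = off (start), grows clockwise seen from above, stop at 1.047 (60 degrees) = on. Friction about 0.04 N m, stays where left. The blade has about 0.2 rad of play in the slot, so turn the key some 70 degrees.
Things that resemble listed ones, but are neither listed nor needed, are in the scene too. Leave any purple look-alike of the round_key alone.

How it is judged:
By the outcome, as a careful person would: the job done as asked, in the order asked, and still so for the second after the job is handed in, with the robot touching nothing.
It also fails if it takes over 45 s, if anything falls off the work surface, if the arm or the gripper's body presses on something with over 40 N, if the wrist force passes 120 N, or if a joint passes its speed limit or range.

## Working session

There is one attempt and no reset: what is moved stays moved. The work goes in short steps, Python scripts to look and compute and a tool call to move; the robot and the scene stay as the last step left them, time stands still between calls to the robot, and variables do not carry over. Pictures are saved under pics/ and viewed, and the job is handed in when it is done.

Besides the shell and the picture viewer there is one more tool, called after "Call:" as name(argument=value, ...) on one line, values as JSON. send_rows: Moves the arm, as the interface text tells. Its arguments: {"type":"object","properties":{"motion":{"type":"array"},"force":{"type":"number"}},"required":["motion"]}

```bash
mkdir -p pics; ls; cat > h.py <<'E'
import numpy as np, cv2
from bench import ctrl
from scipy.spatial.transform import Rotation as R
def snap(name,fn):
    s=ctrl.state(); d=ctrl.snapshot(name); cv2.imwrite('pics/'+fn,d['pixels'])
    if name=='wrist':
        T=np.eye(4);T[:3,:3]=R.from_quat(s['eef_rot']).as_matrix();T[:3,3]=s['eef_pos']
        d['world_to_cam']=np.linalg.inv(T@d['tool_from_camera'])
    d2={k:v for k,v in d.items() if k!='pixels'}
    np.save('pics/'+fn[:-4]+'.npy',d2,allow_pickle=True)
    return d
def load(fn): return np.load('pics/'+fn+'.npy',allow_pickle=True).item()
def px2w(d,u,v,z):
    W=np.linalg.inv(d['world_to_cam']); c=W[:3,3]
    r=W[:3,:3]@np.array([(u-d['cx'])/d['fx'],(v-d['cy'])/d['fy'],1])
    return c+r*(z-c[2])/r[2]
def w2px(d,p):
    q=d['world_to_cam']@np.append(p,1); return np.array([d['fx']*q[0]/q[2]+d['cx'],d['fy']*q[1]/q[2]+d['cy']])
def tri(obs):
    A=[];b=[]
    for d,u,v in obs:
        W=np.linalg.inv(d['world_to_cam']); c=W[:3,3]; r=W[:3,:3]@np.array([(u-d['cx'])/d['fx'],(v-d['cy'])/d['fy'],1]); r/=np.linalg.norm(r)
        P=np.eye(3)-np.outer(r,r); A.append(P); b.append(P@c)
    A=np.vstack(A);b=np.hstack(b); x=np.linalg.lstsq(A,b,rcond=None)[0]; return x,np.linalg.norm(A@x-b)
E
python3 - <<'E'
from h import *
for n in ['side','top','wrist']:
    d=snap(n,n+'0.png'); print(n,d['fx'],np.linalg.inv(d['world_to_cam'])[:3,3])
s=ctrl.state(); print(s)
E
```

```text
pics
side 435.8170368125224 [ 0.21389958 -0.38928271  0.65597525]
top 407.1272684411 [0.44603297 0.10254925 0.89970843]
wrist 287.08831184230974 [0.04035757 0.53005187 0.37313765]
{'t': 0.15, 'q': array([ 1.33502351e+00,  2.38674936e-01, -1.40292548e-02,  1.31920872e+00,
        5.28499671e-06,  1.57078125e+00]), 'joint_velocities': array([ 0.00044166, -0.00301482,  0.0017122 , -0.00111063,  0.00132801,
       -0.00140752]), 'joint_efforts': array([ 5.82810044e-04, -5.39080024e+01,  3.46597946e+01,  1.45004148e-02,
        1.15489461e-04, -5.44766920e-06]), 'eef_pos': array([0.12255738, 0.51015105, 0.20612077]), 'eef_rot': array([ 1.17606044e-01,  9.93060173e-01, -5.54104611e-04, -6.82908942e-05]), 'force': array([-1.24716579,  0.15546143, -0.58977953]), 'torque': array([ 0.03507742, -0.03637494, -0.02097492]), 'opening': 0.08550820062095102}
```

View pics/side0.png

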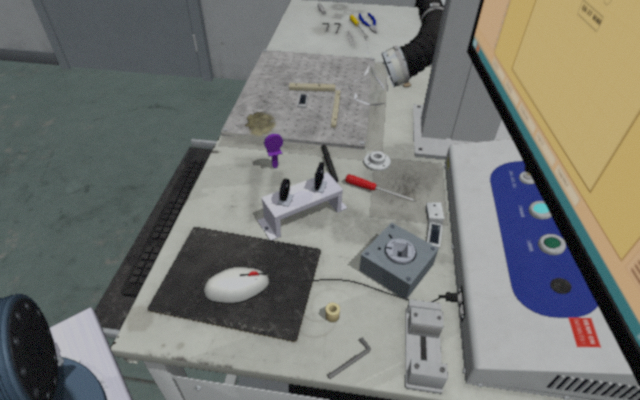

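View pics/top0.png

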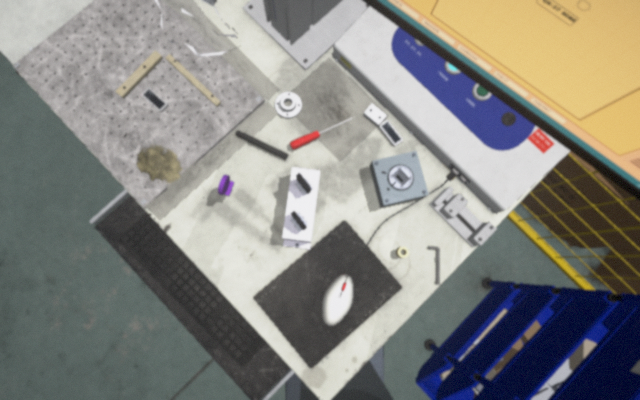

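View pics/wrist0.png

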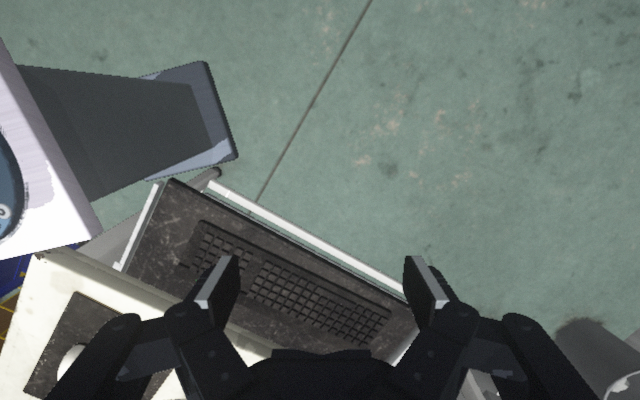

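```bash
python3 - <<'E'
from h import *
a=cv2.imread('pics/side0.png')[120:310,230:460]
cv2.imwrite('pics/side0c.png',cv2.resize(a,None,fx=3.4,fy=3.1,interpolation=cv2.INTER_CUBIC)[:600,:800])
a=cv2.imread('pics/top0.png')[140:260,270:440]
cv2.imwrite('pics/top0c.png',cv2.resize(a,None,fx=4.7,fy=4.7,interpolation=cv2.INTER_CUBIC))
t=load('top0')
for n,u,v,z in [('k1',304,184,.11),('k2',298,222,.11),('sw',400,177,.053),('purple',226,186,.05)]: print(n,px2w(t,u,v,z))
print(t['world_to_cam'][:3,:3])
E
```

```text
k1 [0.59720755 0.11421811 0.11      ]
k2 [0.52184021 0.12437326 0.11      ]
sw [ 0.62731427 -0.08925839  0.053     ]
purple [0.60118471 0.27937406 0.05      ]
[[ 0.01438988 -0.99953041  0.02705335]
 [-0.98927668 -0.01816467 -0.14491961]
 [ 0.14534297 -0.02467787 -0.98907352]]
```

View pics/side0c.png

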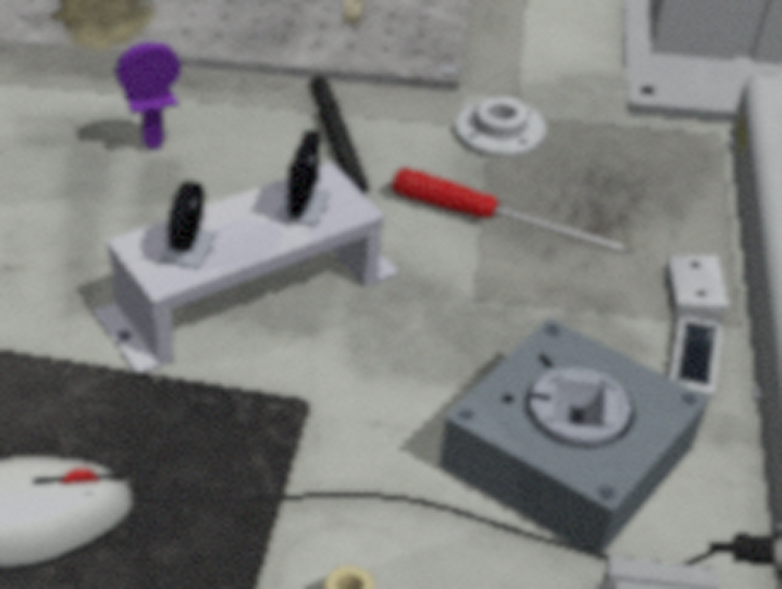

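View pics/top0c.png

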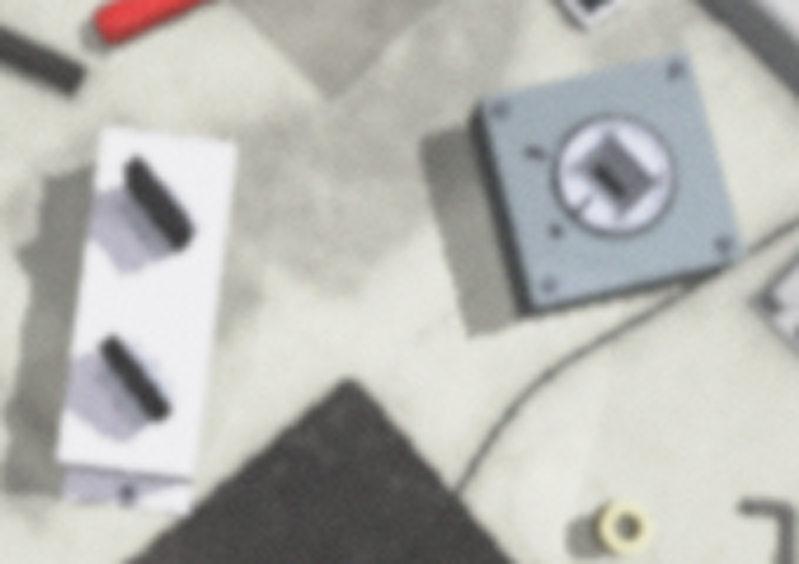

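```bash
python3 - <<'E'
from h import *
w=load('wrist0'); print(w['tool_from_camera'].round(3), w['cx'],w['cy'])
s=ctrl.state(); M=R.from_quat(s['eef_rot']).as_matrix(); print(M.round(3))
t=load('top0')
def P(x,y): return 270+x/4.7,140+y/4.7
# bow edges in crop
for n,a,b in [('k1',(138,160),(180,242)),('k2',(112,342),(160,412))]:
    A=px2w(t,*P(*a),.13);B=px2w(t,*P(*b),.13); print(n,A,B,np.linalg.norm(A-B))
# box corners z=.048
for c in [(484,96),(680,55),(737,244),(530,312)]: print(px2w(t,*P(*c),.048))
for c in [(100,127),(236,142),(192,478),(58,460)]: print('st',px2w(t,*P(*c),.062))
E
```

```text
[[ 0.    -0.945 -0.327  0.085]
 [ 1.     0.     0.    -0.   ]
 [ 0.    -0.327  0.945 -0.167]
 [ 0.     0.     0.     1.   ]] 321.11323459875024 198.09592554528263
[[-0.972  0.234 -0.   ]
 [ 0.234  0.972 -0.001]
 [ 0.    -0.001 -1.   ]]
k1 [0.61273046 0.12324817 0.13      ] [0.57893721 0.1053983  0.13      ] 0.03821781678301912
k2 [0.53739324 0.13212654 0.13      ] [0.50937273 0.11216483 0.13      ] 0.03440376507637302
[ 0.66365283 -0.03235436  0.048     ]
[ 0.68498987 -0.12320547  0.048     ]
[ 0.59700319 -0.14756957  0.048     ]
[ 0.56406984 -0.05272243  0.048     ]
st [0.64218207 0.14238303 0.062     ]
st [0.63657192 0.0814276  0.062     ]
st [0.48638169 0.09849471 0.062     ]
st [0.49328176 0.15702145 0.062     ]
```

Call:
send_rows(motion=[-4.25, -3.2, -0.4, 0, 0, 0, 8.5, -4.25, -3.2, -0.4, 0, 0, 0, 8.5, -4.25, -3.2, -0.4, 0, 0, 0, 8.5, -4.25, -3.2, -0.4, 0, 0, 0, 8.5, -4.25, -3.2, -0.4, 0, 0, 0, 8.5, -4.25, -3.2, -0.4, 0, 0, 0, 8.5, -4.25, -3.2, -0.4, 0, 0, 0, 8.5, -4.25, -3.2, -0.4, 0, 0, 0, 8.5, -4.25, -3.2, -0.4, 0, 0, 0, 8.5, -4.25, -3.2, -0.4, 0, 0, 0, 8.5, -4.25, -3.2, -0.4, 0, 0, 0, 8.5, -4.25, -3.2, -0.4, 0, 0, 0, 8.5])

```text
t: 1.65
eef_pos: [0.5296, 0.0163, 0.2546]
eef_rot: [0.118, 0.993, 0.0, -0.0]
force: [0.3, 1.5, -0.6]
opening: 0.0844
```

Call:
send_rows(motion=[0, 0, 0, 0, 0, -0.1, 8.5, 0, 0, 0, 0, 0, -0.1, 8.5, 0, 0, 0, 0, 0, -0.1, 8.5, 0, 0, 0, 0, 0, -0.1, 8.5, 0, 0, 0, 0, 0, -0.1, 8.5, 0, 0, 0, 0, 0, -0.1, 8.5, 0, 0, 0, 0, 0, -0.1, 8.5, 0, 0, 0, 0, 0, -0.1, 8.5, 0, 0, 0, 0, 0, 0, 8.5])

```text
t: 2.78
eef_pos: [0.5287, 0.0179, 0.2544]
eef_rot: [-0.278, 0.961, 0.0, -0.0]
force: [0.2, 0.6, 0.0]
opening: 0.0851
```

```bash
python3 - <<'E'
from h import *
s=ctrl.state(); print(s['t'],s['q'],s['eef_pos'],s['joint_velocities'].max())
M=R.from_quat(s['eef_rot']).as_matrix();print(np.degrees(np.arctan2(M[1,1],M[0,1])))
d=snap('wrist','w1.png')
cv2.imwrite('pics/w1b.png',cv2.resize(d['pixels'],None,fx=1.25,fy=1.25))
E
```

```text
2.775 [ 3.39154531e-02  2.34823308e-01  1.03466378e-01  1.43996295e+00
 -8.88264605e-05 -5.29585536e-01] [0.52869267 0.01790827 0.25438136] 0.055501350682877364
122.28622707891999
```

View pics/w1b.png

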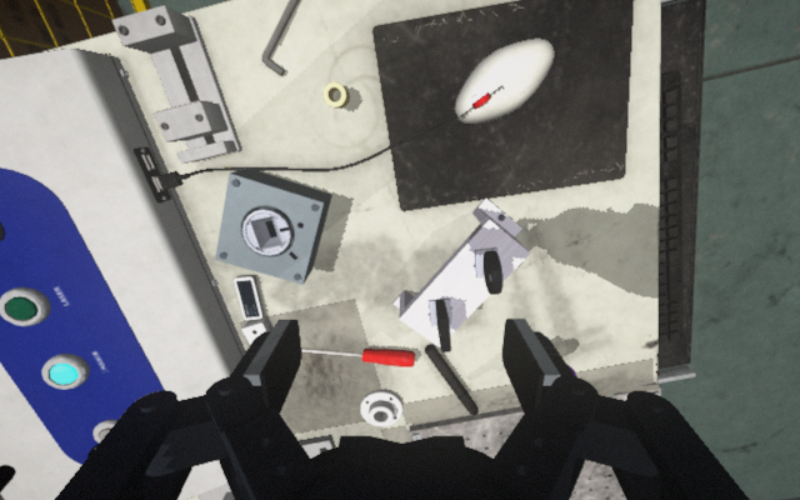

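```bash
python3 - <<'E'
from h import *
a=cv2.imread('pics/w1.png')
cv2.imwrite('pics/w1k.png',cv2.resize(a[155:285,310:430],None,fx=4.6,fy=4.6,interpolation=cv2.INTER_CUBIC))
cv2.imwrite('pics/w1s.png',cv2.resize(a[130:230,165:270],None,fx=6,fy=6,interpolation=cv2.INTER_CUBIC))
E
```

```text
(no output)
```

View pics/w1k.png

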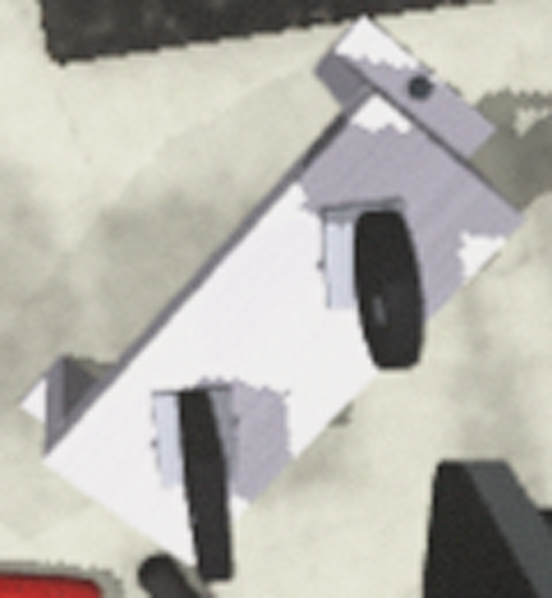

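View pics/w1s.png

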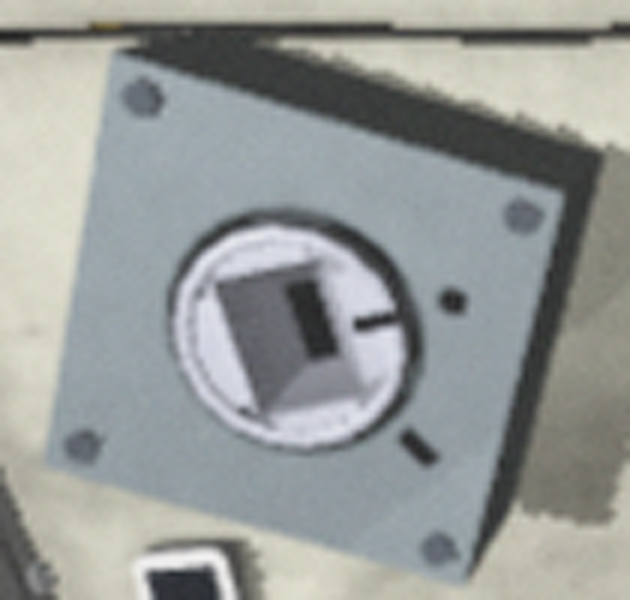

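```bash
cat > fit.py <<'E'
from h import *
from scipy.optimize import minimize
def pts(kind):
    a=np.linspace(0,2*np.pi,40)
    if kind=='round': o=np.c_[.022*np.cos(a),.022*np.sin(a)]+[0,.090]
    else: o=np.array([[-.02,.0665],[.02,.0665],[.02,.1085],[-.02,.1085]])
    if kind=='square': o=o+[0,.0]
    return np.vstack([np.c_[np.full(len(o),s*.005),o] for s in(-1,1)])
def masks(names,box):
    out=[]
    for n in names:
        im=cv2.imread('pics/%s.png'%n); d=load(n)
        g=im.max(2).astype(float); x0,y0,x1,y1=box[n]
        m=np.clip((110-g)/60,0,1); mm=np.zeros_like(m); mm[y0:y1,x0:x1]=m[y0:y1,x0:x1]; out.append((d,mm))
    return out
def cost(p,kind,ms,each=False):
    c,s=np.cos(p[2]),np.sin(p[2]); P=pts(kind); W=np.c_[c*P[:,0]-s*P[:,1]+p[0],s*P[:,0]+c*P[:,1]+p[1],P[:,2]]
    r=[]
    for d,m in ms:
        uv=np.array([w2px(d,w) for w in W],np.float32)
        h=cv2.convexHull(uv)
        K=4; im=np.zeros((m.shape[0]*1,m.shape[1]*1),np.uint8)
        x0,y0=h.min((0,1)).astype(int)-20; x1,y1=x0+80,y0+80
        big=np.zeros((80*8,80*8),np.uint8); cv2.fillPoly(big,[np.round((h-[x0,y0]+.5)*8).astype(np.int32)],255)
        sm=cv2.GaussianBlur(cv2.resize(big,(80,80),interpolation=cv2.INTER_AREA).astype(float)/255,(0,0),.7)
        M=np.zeros(m.shape); 
        ya,yb=max(y0,0),min(y1,m.shape[0]); xa,xb=max(x0,0),min(x1,m.shape[1])
        M[ya:yb,xa:xb]=sm[ya-y0:yb-y0,xa-x0:xb-x0]
        r.append(np.abs(M-m).sum()/max(m.sum(),1))
    return r if each else sum(r)
def fit(kind,ms,p0):
    best=None
    for a in (-.2,0,.2):
        q=minimize(cost,[p0[0],p0[1],p0[2]+a],args=(kind,ms),method='Nelder-Mead',options=dict(initial_simplex=np.array([p0,p0,p0,p0])+[0,0,a]+np.vstack([[0,0,0],np.diag([.006,.006,.15])]),xatol=1e-5,fatol=1e-4,maxiter=300))
        if best is None or q.fun<best.fun: best=q
    return best
E
python3 - <<'E'
from fit import *
boxes={'k1':{'w1':(347,238,362,282),'top0':(293,170,314,196),'side0':(310,155,330,187)},
'k2':{'w1':(385,198,403,237),'top0':(288,207,308,232),'side0':(274,174,293,197)}}
p0={'k1':(.59,.114,.6-np.pi/2),'k2':(.516,.122,.6-np.pi/2)}
for k in boxes:
  for names in (['w1'],['top0'],['side0'],['w1','top0','side0']):
    for kind in ('round','square'):
      q=fit(kind,masks(names,boxes[k]),p0[k]); print(k,kind,names,q.x.round(4),np.degrees(q.x[2]).round(1),round(q.fun,3))
E
```

```text
k1 round ['w1'] [ 0.6011  0.1143 -0.8438] -48.3 0.349
k1 square ['w1'] [ 0.6043  0.1172 -0.8574] -49.1 0.306
k1 round ['top0'] [ 0.6009  0.1162 -1.1581] -66.4 1.295
k1 square ['top0'] [ 0.6012  0.1159 -1.1497] -65.9 1.425
k1 round ['side0'] [ 0.6032  0.1208 -0.8092] -46.4 0.494
k1 square ['side0'] [ 0.6063  0.1243 -0.8276] -47.4 0.564
k1 round ['w1', 'top0', 'side0'] [ 0.6044  0.118  -0.8734] -50.0 2.55
k1 square ['w1', 'top0', 'side0'] [ 0.6038  0.1174 -0.8609] -49.3 2.71
k2 round ['w1'] [ 0.5272  0.1239 -0.8174] -46.8 0.23
k2 square ['w1'] [ 0.527   0.1239 -0.8039] -46.1 0.426
k2 round ['top0'] [ 0.5278  0.1249 -1.1121] -63.7 1.821
k2 square ['top0'] [ 0.5232  0.1229 -1.111 ] -63.7 1.815
k2 round ['side0'] [ 0.5271  0.1284 -0.7462] -42.8 0.4
k2 square ['side0'] [ 0.5277  0.1295 -0.7254] -41.6 0.702
k2 round ['w1', 'top0', 'side0'] [ 0.5267  0.125  -0.8376] -48.0 2.852
k2 square ['w1', 'top0', 'side0'] [ 0.5259  0.1248 -0.8045] -46.1 3.346
```

```bash
python3 - <<'E'
from h import *
d=load('w1'); f=lambda u,v,z:px2w(d,165+(u+.5)/6-.5,130+(v+.5)/6-.5,z)
# ring outer (box hole / rotor)
L,Rr,T,B=f(175,320,.053),f(412,325,.053),f(285,213,.053),f(300,450,.053)
print('rotor',(L+Rr)/2,(T+B)/2,np.linalg.norm(L-Rr),np.linalg.norm(T-B))
c=f(293,333,.053); 
for n,u,v,z in [('ptr0',355,325,.053),('ptr1',398,319,.053),('dot',453,301,.048),('bar1',403,433,.048),('bar2',435,463,.048)]:
    p=f(u,v,z); e=p-c; print(n,p,np.degrees(np.arctan2(e[1],e[0])),np.linalg.norm(e[:2]))
# mouth corners
m=[f(*q,.053) for q in [(215,280),(325,262),(372,395),(258,415)]]; print('mouth',np.mean(m,0),[np.linalg.norm(m[i]-m[i-1]) for i in range(4)])
for a,b in((0,3),(1,2)): e=m[a]-m[b]; print('ydir',np.degrees(np.arctan2(e[1],e[0])))
b=[f(*q,.048) for q in [(118,52),(562,192),(468,580),(50,465)]]; print('box',np.mean(b,0),[np.linalg.norm(b[i]-b[i-1]) for i in range(4)])
e=b[1]-b[0];print(np.degrees(np.arctan2(e[1],e[0])))
t=load('top0');F=lambda u,v,z:px2w(t,270+u/4.7-.4,140+v/4.7-.4,z)
print('top rotor',F(615,177,.053))
s=load('side0'); G=lambda u,v,z:px2w(s,230+u/3.4-.4,120+v/3.1-.4,z)
print('side rotor',G(580,404,.053))
E
```

```text
rotor [ 0.62403507 -0.09162613  0.053     ] [ 0.62662487 -0.09061699  0.053     ] 0.05259212485513076 0.055132169640409526
ptr0 [ 0.61725534 -0.07981772  0.053     ] 129.8275272632301 0.014148149101978674
ptr1 [ 0.61089367 -0.0723489   0.053     ] 130.0714229606429 0.02395875096537138
dot [ 0.60260242 -0.06440379  0.048     ] 132.0630947407508 0.03539749622044467
bar1 [ 0.63693178 -0.05977575  0.048     ] 71.0454548517849 0.032679398027953485
bar2 [ 0.63961764 -0.05018958  0.048     ] 71.81646507236441 0.042622041678798156
mouth [ 0.62760401 -0.09015005  0.053     ] [np.float64(0.03199286049828916), np.float64(0.025075776873158078), np.float64(0.03161934154541911), np.float64(0.026774656725516904)]
ydir -137.96757505706336
ydir -134.88885649577574
box [ 0.62725545 -0.09030447  0.048     ] [np.float64(0.09935174609183604), np.float64(0.09770533600650415), np.float64(0.09779479919593699), np.float64(0.0987776654590353)]
104.18492803719776
top rotor [ 0.62676873 -0.09021792  0.053     ]
side rotor [ 0.62539604 -0.09057724  0.053     ]
```

Call:
send_rows(motion=[-1.4, 2.25, 2.35, 0, 0, 0, 8.5, -1.4, 2.25, 2.35, 0, 0, 0, 8.5, -1.4, 2.25, 2.35, 0, 0, 0, 8.5, -1.4, 2.25, 2.35, 0, 0, 0, 8.5, 0, 0, 0, 0, 0, -0.1, 8.5, 0, 0, 0, 0, 0, -0.1, 8.5, 0, 0, 0, 0, 0, 0, 8.5, 0, 0, 0, 0, 0, 0, 8.5])

```text
t: 3.82
eef_pos: [0.528, 0.1238, 0.1606]
eef_rot: [-0.371, 0.928, -0.0, -0.0]
force: [0.1, 0.2, 0.3]
opening: 0.0851
```

```bash
python3 - <<'E'
from h import *
s=ctrl.state(); print(s['t'],s['q'],s['eef_pos'])
M=R.from_quat(s['eef_rot']).as_matrix();print(np.degrees(np.arctan2(M[1,1],M[0,1])))
d=snap('wrist','w2.png'); snap('top','top2.png')
cv2.imwrite('pics/w2b.png',cv2.resize(d['pixels'],None,fx=1.25,fy=1.25))
for z in(.062,.09): print(w2px(d,[.527,.124,z]))
E
```

```text
3.825 [ 2.30404110e-01  2.86723762e-01 -6.55216652e-02  1.21858576e+00
 -8.82848782e-05 -5.30628547e-01] [0.52803768 0.12383156 0.16060564]
133.6039595067946
[321.87655175 190.21621213]
[321.93970069 199.81504569]
```

View pics/w2b.png

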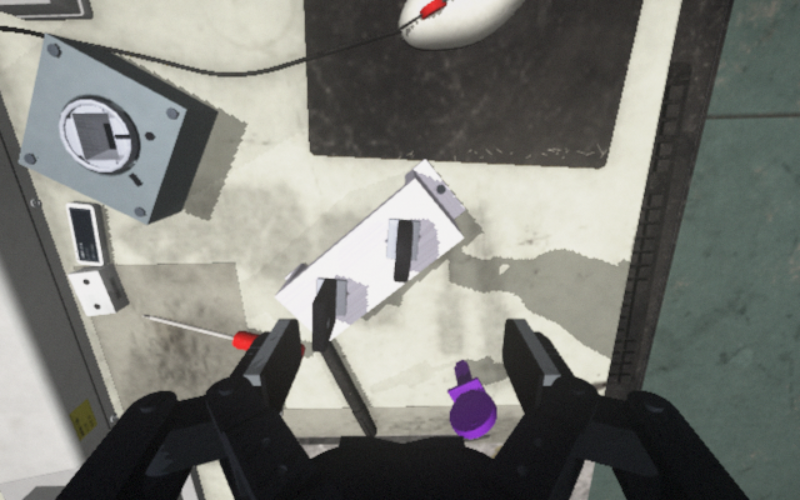

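```bash
python3 - <<'E'
from fit import *
im=cv2.imread('pics/w2.png')
cv2.imwrite('pics/w2k.png',cv2.resize(im[160:240,280:360],None,fx=7,fy=7,interpolation=cv2.INTER_CUBIC))
bx={'w2':(312,172,331,228)}
for k in('round','square'):
  q=fit(k,masks(['w2'],bx),(.527,.124,-.80)); print(k,q.x.round(4),np.degrees(q.x[2]),q.fun)
E
```

```text
round [ 0.5274  0.1242 -0.8648] -49.551420936239225 0.3619575684451588
square [ 0.5285  0.1252 -0.8653] -49.57532224081319 0.5590642307894585
```

View pics/w2k.png

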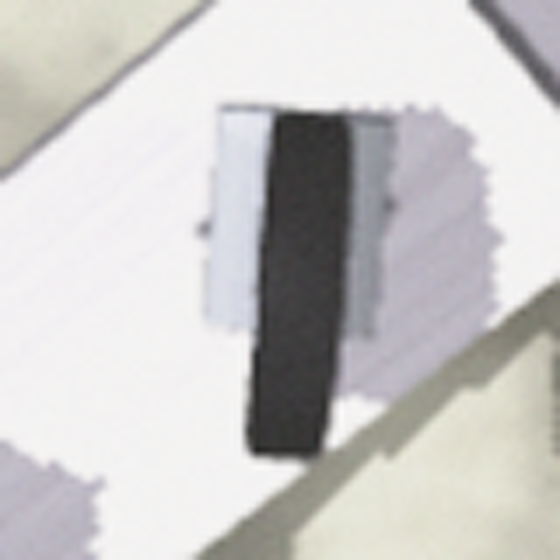

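Call:
send_rows(motion=[0, 0, 0, 0, 0, 0.055, 8.5, 0, 0, 2, 0, 0, 0, 8.5, 0, 0, 2, 0, 0, 0, 8.5, 0, 0, 2, 0, 0, 0, 8.5, 0, 0, 1.5, 0, 0, 0, 8.5, 0, 0, 1.2, 0, 0, 0, 8.5, 0, 0, 0, 0, 0, 0, 8.5, 0, 0, 0, 0, 0, 0, 0.5, 0, 0, 0, 0, 0, 0, 0.5, 0, 0, 0, 0, 0, 0, 0.5, 0, 0, 0, 0, 0, 0, 0.5, 0, 0, 0, 0, 0, 0, 0.5, 0, 0, 0, 0, 0, 0, 0.5], force=50)

```text
t: 5.55
eef_pos: [0.5282, 0.1239, 0.0739]
eef_rot: [-0.347, 0.938, -0.0, 0.0]
force: [-0.7, 0.4, 2.8]
opening: 0.0083
```

Call:
send_rows(motion=[0, 0, 0, 0, 0, 0, 0, 0, 0, 0, 0, 0, 0, 0, 0, 0, 0, 0, 0, 0, 0])

```text
t: 5.92
eef_pos: [0.5282, 0.1239, 0.0739]
eef_rot: [-0.347, 0.938, -0.0, 0.0]
force: [-1.3, -1.4, 4.2]
opening: 0.0086
```

```bash
python3 - <<'E'
from h import *
d=snap('wrist','w3.png'); s=snap('side','side3.png')
cv2.imwrite('pics/w3b.png',cv2.resize(d['pixels'][150:330,220:420],None,fx=3.3,fy=3.3))
cv2.imwrite('pics/s3b.png',cv2.resize(s['pixels'][120:310,200:430],None,fx=3.1,fy=3.1))
E
```

```text
(no output)
```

View pics/w3b.png

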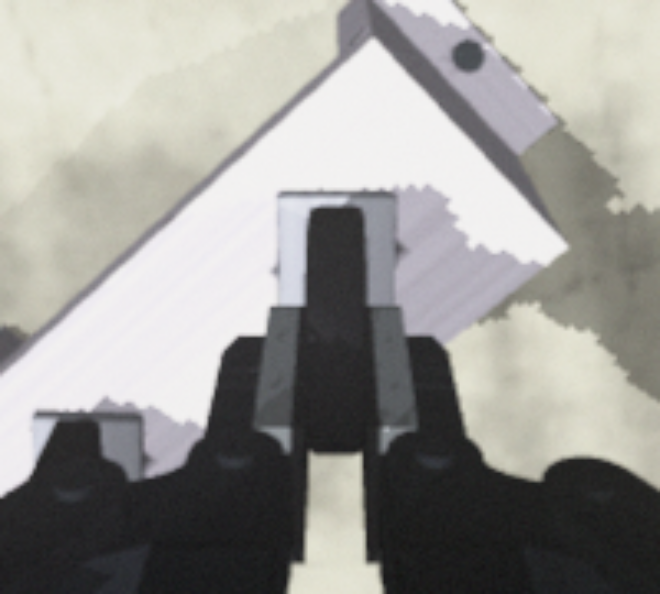

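View pics/s3b.png

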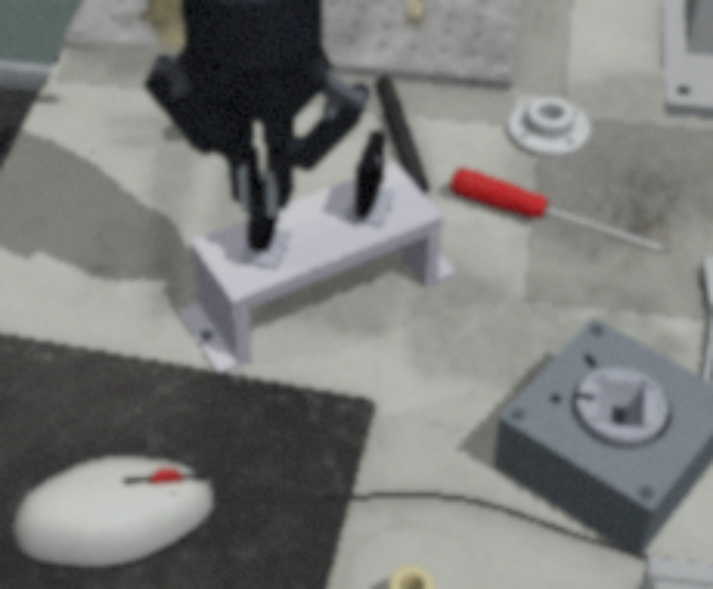

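Call:
send_rows(motion=[0, 0, -1, 0, 0, 0, 0, 0, 0, -2, 0, 0, 0, 0, 0, 0, -2, 0, 0, 0, 0, 0, 0, -2.5, 0, 0, 0, 0, 0, 0, -2.5, 0, 0, 0, 0, 0, 0, 0, 0, 0, 0, 0], force=60)

```text
t: 6.78
eef_pos: [0.529, 0.1241, 0.1754]
eef_rot: [-0.347, 0.938, -0.0, 0.002]
force: [-0.4, 0.4, -1.0]
opening: 0.0083
```

```bash
python3 - <<'E'
from h import *
s=ctrl.state(); M=R.from_quat(s['eef_rot']).as_matrix();print(s['t'],s['eef_pos'],s['opening'],s['force'],np.degrees(np.arctan2(M[1,1],M[0,1])))
print(M.T@(np.array([.6265,-.0904,s['eef_pos'][2]])-s['eef_pos']))
d=snap('side','side4.png')
cv2.imwrite('pics/s4b.png',cv2.resize(d['pixels'][60:260,200:430],None,fx=3,fy=3))
E
```

```text
6.775 [0.52904731 0.12413767 0.17544502] 0.008330807975294095 [-0.37442465  0.40841213 -0.99009574] 130.63663269122404
[ 6.57679786e-02 -2.26269699e-01  1.79607887e-04]
```

View pics/s4b.png

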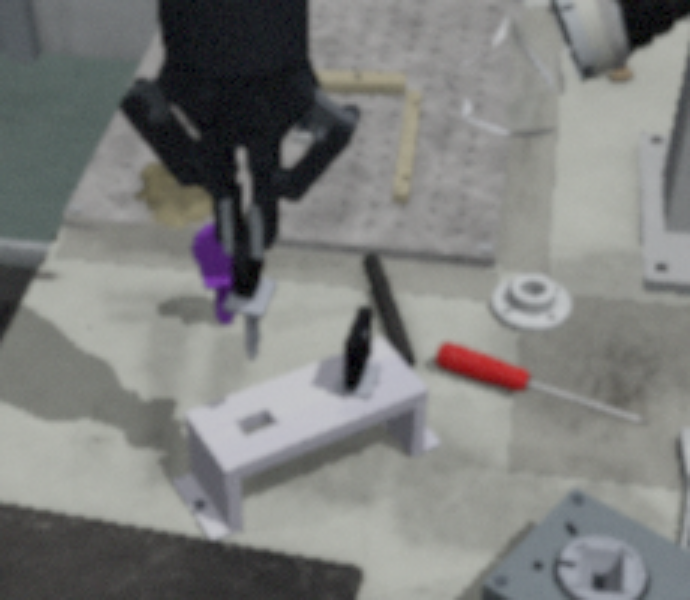

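Call:
send_rows(motion=[1.1, -3.77, 0, 0, 0, 0, 0, 1.1, -3.77, 0, 0, 0, 0, 0, 1.1, -3.77, 0, 0, 0, 0, 0, 1.1, -3.77, 0, 0, 0, 0, 0, 1.1, -3.77, 0, 0, 0, 0, 0, 1.1, -3.77, 0, 0, 0, 0, 0, 0, 0, 2.5, 0, 0, 0, 0, 0, 0, 2, 0, 0, 0, 0, 0, 0, 0, 0, 0, 0, 0, 0, 0, 0, 0, 0, 0, 0])

```text
t: 8.07
eef_pos: [0.6252, -0.0906, 0.1287]
eef_rot: [-0.347, 0.938, 0.0, -0.0]
force: [0.5, -0.2, -0.7]
opening: 0.0078
```

```bash
python3 - <<'E'
from h import *
s=ctrl.state(); M=R.from_quat(s['eef_rot']).as_matrix();print(s['t'],s['q'],s['eef_pos'],s['opening'],s['force'],np.degrees(np.arctan2(M[1,1],M[0,1])))
d=snap('side','side5.png'); t=snap('top','top5.png'); w=snap('wrist','w5.png')
a=cv2.resize(d['pixels'][150:310,330:460],None,fx=3.6,fy=3.6,interpolation=cv2.INTER_CUBIC); 
cv2.imwrite('pics/s5b.png',a)
cv2.imwrite('pics/w5b.png',cv2.resize(w['pixels'][130:330,220:420],None,fx=3,fy=3,interpolation=cv2.INTER_CUBIC))
E
```

```text
8.075 [-1.43897228e-01  4.53256987e-01  1.07659004e-01  1.22553562e+00
 -1.06816879e-04 -8.53307263e-01] [ 0.62520156 -0.09062669  0.12870768] 0.007838708869416297 [ 0.51828312 -0.15046758 -0.71739539] 130.64620043244838
```

View pics/s5b.png

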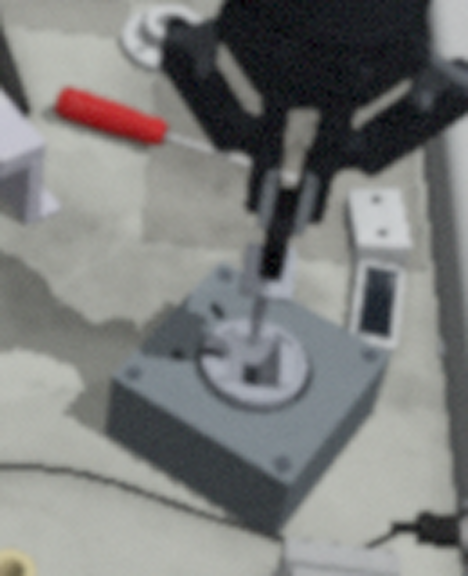

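View pics/w5b.png

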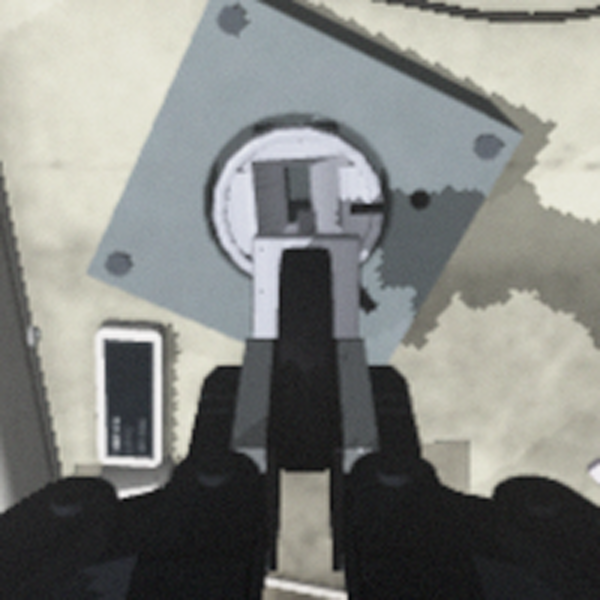

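```bash
python3 - <<'E'
from h import *
d=load('w5'); f=lambda u,v,z:px2w(d,220+(u+.5)/3-.5,130+(v+.5)/3-.5,z)
L,Rr,T=f(207,203,.053),f(388,203,.053),f(298,116,.053)
s=ctrl.state(); M=R.from_quat(s['eef_rot']).as_matrix()
print('rotor LR',(L+Rr)/2,np.linalg.norm(L-Rr),'top edge',T)
for n,p in [('LRmid',(L+Rr)/2),('top',T)]: print(n,(M.T@(p-s['eef_pos']))*1000)
# mouth top corners
a,b=f(252,163,.053),f(350,160,.053); print('mouth',(M.T@((a+b)/2-s['eef_pos']))*1000,np.linalg.norm(a-b), np.degrees(np.arctan2(*(M.T@(b-a))[[0,1]])))
b=[f(*q,.048) for q in [(228,-5),(522,130),(88,270)]]
c=(b[1]+b[2])/2; print('box',c,(M.T@(c-s['eef_pos']))*1000,np.linalg.norm(b[1]-b[2]))
# flange & key
for q in [(253,236),(360,233)]: 
  p=f(*q,s['eef_pos'][2]-.058+.050); print('flange',(M.T@(p-s['eef_pos']))*1000)
E
```

```text
rotor LR [ 0.62629146 -0.09275924  0.053     ] 0.054111877395084836 top edge [ 0.60598967 -0.10990672  0.053     ]
LRmid [ 0.96023126 -1.92903171 76.4672925 ]
top [27.53375956 -1.71460849 76.44719007]
mouth [13.86451892 -0.87344683 76.45655972] 0.02883285894286097 1.8540858370229365
box [ 0.62711676 -0.09157945  0.048     ] [-0.43072598 -1.56638279 81.46796723] 0.1398383935795991
flange [ 16.84254271 -11.03787685   7.9986674 ]
flange [17.5573606  12.24981114  7.974369  ]
```

Call:
send_rows(motion=[-0.06, -0.12, 0, 0, 0, 0, 0, 0, 0, 1.5, 0, 0, 0, 0, 0, 0, 1.2, 0, 0, 0, 0, 0, 0, 0.6, 0, 0, 0, 0, 0, 0, 0.4, 0, 0, 0, 0, 0, 0, 0, 0, 0, 0, 0])

```text
t: 8.98
eef_pos: [0.6264, -0.0913, 0.0914]
eef_rot: [-0.347, 0.938, 0.0, -0.0]
force: [1.7, -0.5, -1.1]
opening: 0.0083
```

```bash
python3 - <<'E'
from h import *
s=ctrl.state(); M=R.from_quat(s['eef_rot']).as_matrix();print(s['t'],s['eef_pos'],M.T@s['force'],M.T@s['torque'])
d=snap('side','side6.png'); w=snap('wrist','w6.png')
cv2.imwrite('pics/s6b.png',cv2.resize(d['pixels'][190:300,345:455],None,fx=5,fy=5,interpolation=cv2.INTER_CUBIC))
cv2.imwrite('pics/w6b.png',cv2.resize(w['pixels'][130:330,220:420],None,fx=3,fy=3,interpolation=cv2.INTER_CUBIC))
E
```

```text
8.975 [ 0.62636846 -0.09127858  0.09137104] [-0.93120114 -1.47442618  1.07671552] [ 0.03089225  0.0027785  -0.01845254]
```

View pics/s6b.png

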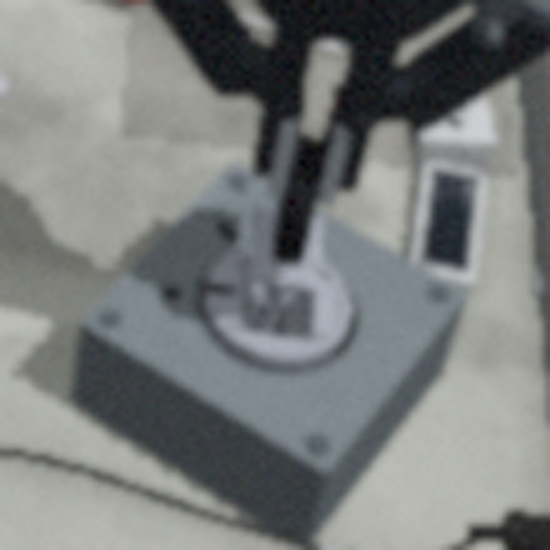

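View pics/w6b.png

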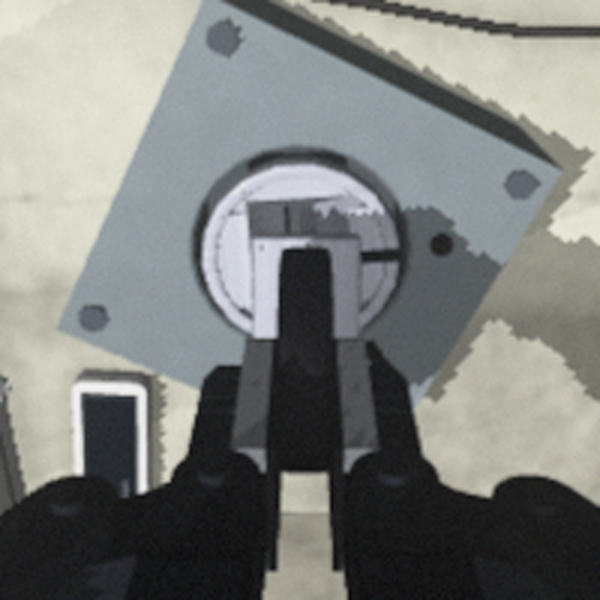

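Call:
send_rows(motion=[0, -0.05, 0.3, 0, 0, 0, 0, 0, 0, 0.4, 0, 0, 0, 0, 0, 0, 0.4, 0, 0, 0, 0, 0, 0, 0, 0, 0, 0, 0])

```text
t: 9.57
eef_pos: [0.6267, -0.0917, 0.0802]
eef_rot: [-0.347, 0.938, 0.0, -0.0]
force: [-0.0, -0.6, -1.4]
opening: 0.0082
```

```bash
python3 - <<'E'
from h import *
s=ctrl.state(); M=R.from_quat(s['eef_rot']).as_matrix();print(s['t'],s['eef_pos'],M.T@s['force'],M.T@s['torque'])
E
```

```text
9.575 [ 0.62669597 -0.091659    0.08019214] [ 0.43258778 -0.43495444  1.40744956] [ 0.087326   -0.05001352  0.01023223]
```

Call:
send_rows(motion=[0, 0, 0.4, 0, 0, 0, 0, 0, 0, 0.4, 0, 0, 0, 0, 0, 0, 0.2, 0, 0, 0, 0, 0, 0, 0.05, 0, 0, 0, 0, 0, 0, 0, 0, 0, 0, 0])

```text
t: 10.2
eef_pos: [0.6267, -0.0916, 0.0701]
eef_rot: [-0.347, 0.938, -0.0, -0.0]
force: [-0.1, -0.0, -1.2]
opening: 0.0077
```

```bash
python3 - <<'E'
from h import *
s=ctrl.state(); M=R.from_quat(s['eef_rot']).as_matrix();print(s['t'],s['eef_pos'],M.T@s['force'],M.T@s['torque'],s['q'][5])
E
```

```text
10.2 [ 0.62674138 -0.09164728  0.07010369] [0.12112896 0.08448303 1.16784123] [0.21376339 0.02920498 0.0192102 ] -0.8543533243605759
```

Call:
send_rows(motion=[0, 0, 0.1, 0, 0, 0, 0, 0, 0, 0.05, 0, 0, 0, 0, 0, 0, 0, 0, 0, 0, 0])

```text
t: 10.58
eef_pos: [0.6273, -0.0917, 0.0698]
eef_rot: [-0.347, 0.938, -0.0, 0.001]
force: [-1.3, -0.5, 6.4]
opening: 0.0083
```

Call:
send_rows(motion=[0, 0, 0, 0, 0, 0.087, 0, 0, 0, 0, 0, 0, 0.087, 0, 0, 0, 0, 0, 0, 0.087, 0, 0, 0, 0, 0, 0, 0.087, 0, 0, 0, 0, 0, 0, 0.087, 0, 0, 0, 0, 0, 0, 0.087, 0, 0, 0, 0, 0, 0, 0.087, 0])

```text
t: 11.45
eef_pos: [0.6274, -0.0918, 0.0698]
eef_rot: [-0.049, 0.999, -0.0, 0.001]
force: [-0.6, -0.4, 6.2]
opening: 0.0082
```

```bash
python3 - <<'E'
from h import *
s=ctrl.state(); M=R.from_quat(s['eef_rot']).as_matrix();print(s['t'],s['eef_pos'],M.T@s['force'],M.T@s['torque'],s['q'][5],np.degrees(np.arctan2(M[1,1],M[0,1])))
w=snap('wrist','w7.png')
cv2.imwrite('pics/w7b.png',cv2.resize(w['pixels'][130:330,220:420],None,fx=3,fy=3,interpolation=cv2.INTER_CUBIC))
E
```

```text
11.45 [ 0.62739867 -0.0917763   0.06977388] [ 0.58473468 -0.37068905 -6.18415076] [ 0.02305589  0.21874783 -0.04090058] -0.2425565596751098 95.58122740979424
```

View pics/w7b.png

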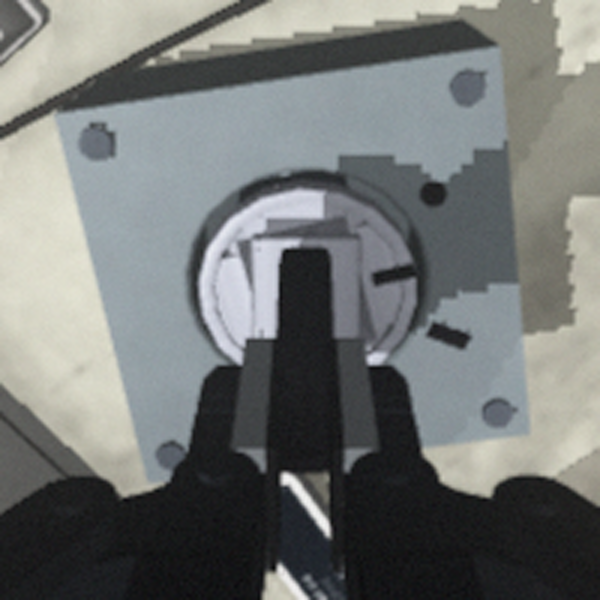

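Call:
send_rows(motion=[0, 0, 0, 0, 0, 0.087, 0, 0, 0, 0, 0, 0, 0.087, 0, 0, 0, 0, 0, 0, 0.087, 0, 0, 0, 0, 0, 0, 0.087, 0, 0, 0, 0, 0, 0, 0.087, 0, 0, 0, 0, 0, 0, 0.087, 0, 0, 0, 0, 0, 0, 0.087, 0, 0, 0, 0, 0, 0, 0, 0])

```text
t: 12.5
eef_pos: [0.6272, -0.0914, 0.0698]
eef_rot: [0.252, 0.968, 0.0, 0.001]
force: [-1.3, 1.6, 7.9]
opening: 0.008
```

```bash
python3 - <<'E'
from h import *
s=ctrl.state(); M=R.from_quat(s['eef_rot']).as_matrix();print(s['t'],s['eef_pos'],M.T@s['force'],M.T@s['torque'],s['q'][5],np.degrees(np.arctan2(M[1,1],M[0,1])))
w=snap('wrist','w8.png')
cv2.imwrite('pics/w8b.png',cv2.resize(w['pixels'][130:330,220:420],None,fx=3,fy=3,interpolation=cv2.INTER_CUBIC))
E
```

```text
12.5 [ 0.62723237 -0.09139881  0.06976838] [ 1.96752361  0.78325192 -7.91406702] [-0.11382213  0.50385566 -0.04912426] 0.3648508987187829 60.79138746372372
```

View pics/w8b.png

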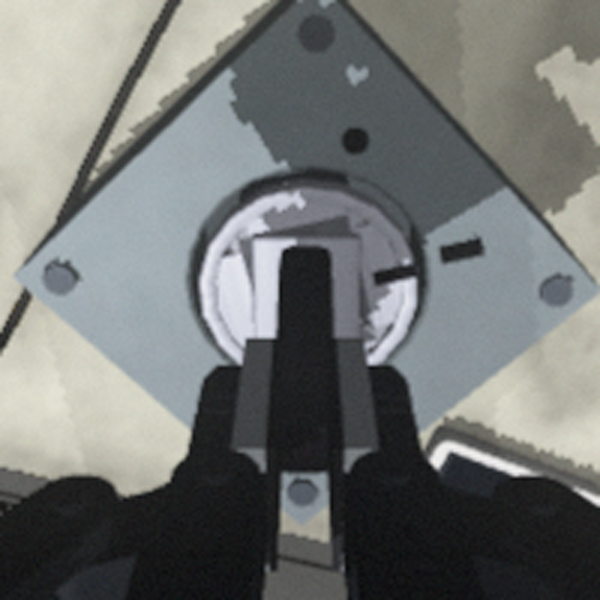

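Call:
send_rows(motion=[0, 0, 0, 0, 0, 0.04, 0, 0, 0, 0, 0, 0, 0.03, 0, 0, 0, 0, 0, 0, 0, 0])

```text
t: 12.92
eef_pos: [0.6273, -0.0913, 0.0698]
eef_rot: [0.285, 0.958, 0.0, 0.001]
force: [-1.7, 1.7, 7.8]
opening: 0.0077
```

```bash
python3 - <<'E'
from h import *
s=ctrl.state(); M=R.from_quat(s['eef_rot']).as_matrix();print(s['t'],s['eef_pos'],M.T@s['force'],M.T@s['torque'],s['q'][5],np.degrees(np.arctan2(M[1,1],M[0,1])))
w=snap('wrist','w9.png')
cv2.imwrite('pics/w9b.png',cv2.resize(w['pixels'][130:330,220:420],None,fx=3,fy=3,interpolation=cv2.INTER_CUBIC))
E
```

```text
12.925 [ 0.62725536 -0.09133495  0.06976699] [ 2.34256818  0.44995006 -7.79517825] [-0.13098285  0.336973   -0.29337638] 0.43378933909275325 56.84617808965095
```

View pics/w9b.png

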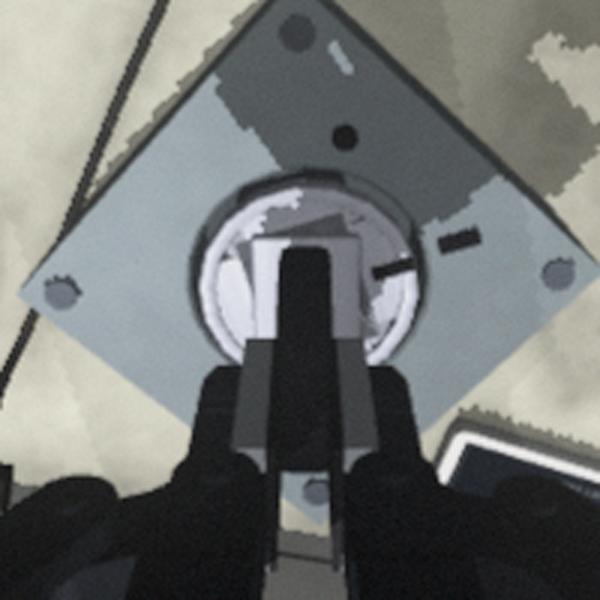

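Call:
send_rows(motion=[0, 0, -0.06, 0, 0, -0.03, 0, 0, 0, 0, 0, 0, 0, 0, 0, 0, 0, 0, 0, 0, 3, 0, 0, 0, 0, 0, 0, 6, 0, 0, 0, 0, 0, 0, 6, 0, 0, 0, 0, 0, 0, 6, 0, 0, 0, 0, 0, 0, 6])

```text
t: 13.85
eef_pos: [0.6268, -0.0917, 0.0691]
eef_rot: [0.271, 0.963, -0.0, -0.0]
force: [0.4, 0.4, -1.0]
opening: 0.0598
```

Call:
send_rows(motion=[0, 0, -1, 0, 0, 0, 6, 0, 0, -2.5, 0, 0, 0, 6, 0, 0, -3.5, 0, 0, 0, 6, 0, 0, -3.5, 0, 0, 0, 6, 3, 0, -1, 0, 0, 0, 6, 0, 0, 0, 0, 0, 0, 6])

```text
t: 14.6
eef_pos: [0.6007, -0.0754, 0.1865]
eef_rot: [0.271, 0.963, 0.0, 0.001]
force: [0.2, 0.6, 0.0]
opening: 0.0602
```

```bash
python3 - <<'E'
from h import *
s=ctrl.state();print(s['t'],s['eef_pos'],s['force'],s['opening'])
w=snap('wrist','w10.png');d=snap('side','side10.png');t=snap('top','top10.png')
cv2.imwrite('pics/w10b.png',cv2.resize(w['pixels'],None,fx=1.25,fy=1.25,interpolation=cv2.INTER_CUBIC))
cv2.imwrite('pics/s10b.png',cv2.resize(d['pixels'][150:310,250:460],None,fx=3.5,fy=3.5,interpolation=cv2.INTER_CUBIC))
E
```

```text
14.6 [ 0.60072192 -0.0754001   0.18645067] [0.15785693 0.59345583 0.01255677] 0.06020065054746698
```

View pics/w10b.png

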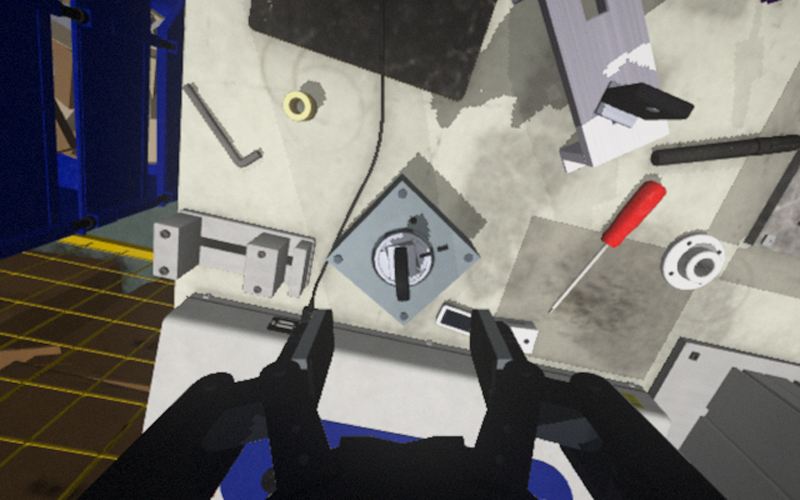

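View pics/s10b.png

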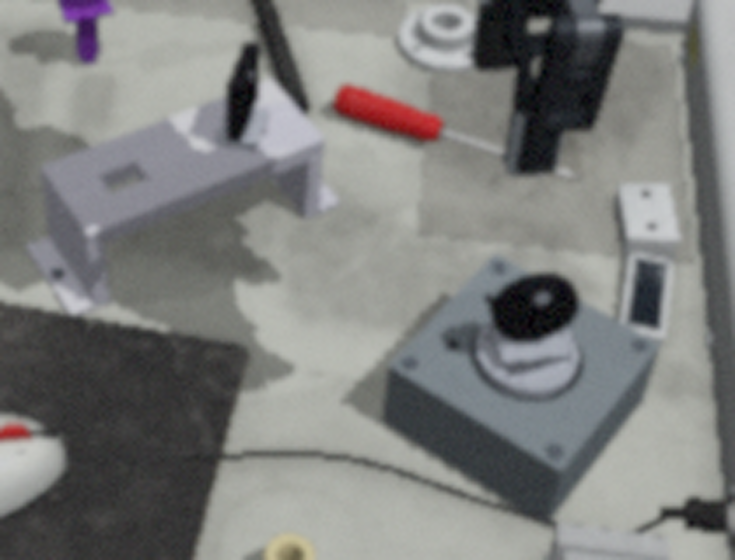

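```bash
python3 - <<'E'
from h import *
im=cv2.imread('pics/w10.png')
cv2.imwrite('pics/w10s.png',cv2.resize(im[135:265,260:385],None,fx=4.6,fy=4.6,interpolation=cv2.INTER_CUBIC))
w,s=load('w10'),load('side10')
from fit import pts
for z0 in(0,.010):
  for c in (w,s): print([w2px(c,[.6265,-.091,.012+z0+h]).round(1) for h in (.046,.050,.074,.096)])
E
```

```text
[array([321.2, 208.4]), array([321.2, 209.8]), array([321.2, 218.5]), array([321.2, 227.8])]
[array([401.2, 248. ]), array([401.5, 246.5]), array([403.6, 237.6]), array([405.5, 229.1])]
[array([321.2, 211.8]), array([321.2, 213.2]), array([321.2, 222.5]), array([321.2, 232.5])]
[array([402. , 244.4]), array([402.4, 242.9]), array([404.4, 233.8]), array([406.4, 225.1])]
```

View pics/w10s.png

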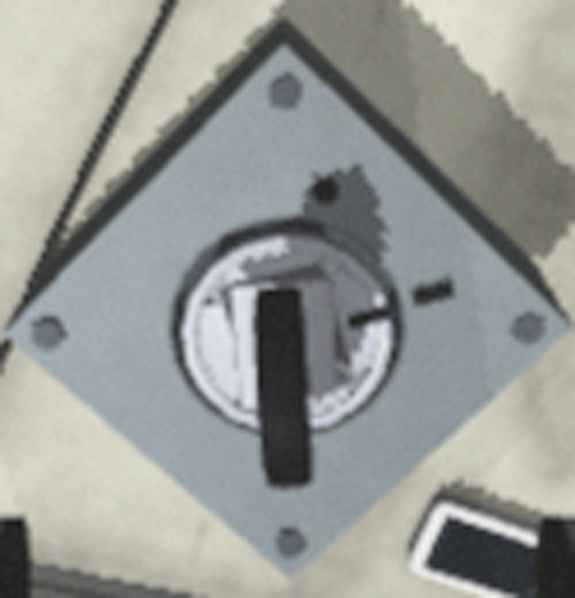

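```bash
python3 - <<'E'
from h import *
d=load('w10'); f=lambda u,v,z:px2w(d,260+(u+.5)/4.6-.5,135+(v+.5)/4.6-.5,z)
c=(f(173,325,.053)+f(402,325,.053))/2; c2=(f(285,215,.053)+f(285,437,.053))/2; c=np.array([c2[0],c2[1],0]) if 0 else c; print(c,c2)
a=lambda e:np.degrees(np.arctan2(e[1],e[0]))
b=np.mean([f(*q,.048) for q in[(285,43),(5,325),(292,577),(572,325)]],0);print('box',b)
p0,p1=f(352,322,.053),f(385,313,.053); B0,B1=f(415,297,.048),f(453,289,.048); D=f(324,190,.048)
for ctr in (b,c2): print('ptr',a(p1-ctr),a(p0-ctr),'bar',a(B1-ctr),a(B0-ctr),'dot',a(D-ctr))
print(a(p1-p0),a(B1-B0))
E
```

```text
[ 0.62548896 -0.08911816  0.053     ] [ 0.626121   -0.09021843  0.053     ]
box [ 0.62769937 -0.09010586  0.048     ]
ptr 71.87115824176634 70.2780400393348 bar 72.44850685485653 72.80313448478122 dot 135.10333865356378
ptr 68.4550853933079 65.20627405492063 bar 70.44239041393851 70.20737533169623 dot 133.1420253967824
74.88534737942045 71.25103125732149
```

Pointer and bar agree within measurement error (about 1°), the hard stop was felt, and the bow height matches a fully seated key. I'm handing in.

```bash
python3 -c "
from bench import ctrl
print(ctrl.close_job())"
```

```text
the job is handed in; nothing more can be done
None
```

The round-bow key is fully home in the switch, turned clockwise to on, and released. The square-bow key is still in the stand and the purple look-alike was not touched. The job was handed in at about 15 s.

- **Choice of key:** the stand key nearer the robot fitted a round outline better than a square one. The far key was less clear-cut in the fits, but it looked square in the close crop.
- **Insertion:** I felt the bottom at tip height about 12 mm, with roughly 6 N pushing back. After release, the bow in the side view sits within 1 pixel of where a fully seated key should be.
- **Turn:** I turned the gripper about 74° until it met a stop, where torque rose from 0.05 to 0.29 N m. After release, the pointer lines up with the bar within the measurement scatter: about 1–2° taking the outer end of the pointer, up to 5° for its inner end. The dot is about 63–65° away.
- **After letting go:** the gripper is clear and reads about zero force.
- **Disagreement:** estimates of the rotor's position differed by 1–2 mm between pictures, but insertion met no resistance until the bottom.

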